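# Snap open the large folding card stand

## Robot

A 7-joint arm with a two-finger parallel gripper is mounted at the origin on a cart in front of the work surface, level with it; the furniture and walls round the work are solid. World frame = base frame: x ahead of the robot, y to its left, z up, the work surface at z = 0. Lengths are in m, angles in rad, forces in N, time in s.
With the tool pointing down it reaches from about 0.4 to 0.85 m from the base axis. Payload 10.4 kg.
Tool frame: the origin (TCP) lies at the very end of the fingers, on their centre line; the grasp point (between the pads) lies 19 mm behind it; z points along the fingers, y is the line along which they close (so a half turn about z gives the same grasp; the last joint's range is limited). The gripper opens to 87 mm and grips with 3 to 60 N. Pads are 19 mm wide; open, the fingers measure 117 mm over their backs; the gripper's body (75 mm by 190 mm) begins 51 mm behind the grasp point.
Start: joints at [1.23, 0.332, -0.065, 1.46, 0.022, 1.35, -0.088], TCP at [0.195, -0.594, 0.223] pointing down, gripper open.
Joint ranges: [-2.6, 2.6], [-0.5, 2.12], [-1.47, 1.34], [0.16, 2.42], [-1.27, 4.41], [0.06, 2.06], [-2.6, 2.6]. Speed limits (rad/s): [2.22, 2.22, 2.79, 2.79, 3.14, 3.14, 3.14].

## Interface

Orientations are given as a unit quaternion [x, y, z, w].
In Python, from bench import * gives the robot as it stands.
- The arm moves only by the tool step_arm, never from a script. Its arguments are lists of equal length, an entry for each row: "delta_pos": the shift along the world's x, y, z in units of 25 mm (1.0 is 25 mm), a list of three; "turn": the turn about the world's z in units of 0.12 rad (1.0 is 0.12 rad). In form: {"delta_pos": [[tx, ty, tz], ...], "turn": [turn, ...]}. A call has 1 to 12 rows; each row shifts and turns the commanded pose from where the row before left it; what a row does not reach is not made up. A row lasts 1/10 s, in which the tool goes at most 50 mm and 8.59 degrees, less where a joint would pass 70% of its speed; a pose out of reach is approached as far as the arm can. A call with a number of a shift or a turn outside -1 to 1 is refused whole. A call with a gripper value outside its range is refused whole. "grip" is the closure, from 0 (fully open) to 1 (shut), set as the call begins (left out, the last holds). The fingers move at their own pace and stop on an object; "newtons" is the grip in N (left out, the last holds). Time passes only in rows, so rows that do not move let the fingers close. It gives the time, the measured TCP pose, the force, the opening and the grip force at its end, in the units of the state.
- read_state(): the state, without advancing time (a new reading comes with each control period).
- camera(name): name is "side" or "top" or "wrist"; returns a dict with "image" (384x512x3 uint8, red, green, blue), "z_map" (384x512 float32, m along the optical axis (not along the pixel's ray), 0 where there is no reading), "mtx" (3x3 intrinsics, pixels), "view" (4x4, takes a point from world to camera coordinates). Camera axes: x right, y up, looking along -z (the intrinsics and any distortion apply to the point x, -y, -z); pixel columns grow to the right and rows downward; lengths in m; the calibration is good to about 2 mm. A picture is of the moment at which its call begins.
- close_job(): hands the job in; it is judged then, once.
The state is a dict: "time": time; "joint_positions": joint angles; "joint_vel": joint speeds; "joint_torque": joint torques, N m; "ee_pos": TCP position; "eef_rot": TCP orientation; "ft_force": force on the tool from outside, world axes, zero at the start; "torque": the same for the moment, N m; "width": finger opening in m; "grip_force": force on a finger pad.
Only numpy, scipy, OpenCV 4.12 (cv2) and the standard library are available. Lean on these libraries where they do the work, as an engineer would, in place of code of your own. Each camera call takes 0.05 s, during which the arm holds its last target. There are 200 camera calls.

## Task

Two wooden folding card stands lie folded flat on the counter. Open the larger one so that it is ready to show a card: raise its back rest by the small pull until it snaps over and stays fully open by itself, then let go. Leave the smaller stand folded.

Things in the scene. Friction and masses are not known exactly. Their poses are not given: they have to be found in the camera images.
- large_stand: larger folding stand, fixed to the counter: brown base 150 (x) x 160 (y) x 12 mm, front lip (-x) 24 mm high, pale back rest hinged at the rear. Origin: centre of its underside, on the counter; x points from lip to hinge, y along the hinge, z up. Hinge axis at x = +68, z = 17 mm. The smaller stand is alike, base 115 x 105 mm, 0.2 to 0.4 m to its left or right (varies)
- large_rest (a joint): its back rest (125 long, 138 wide, 8 mm thick), rad: 0 folded flat with the free edge at the lip, 1.92 fully open at its stop, 20 degrees back past upright; opening, the free edge rises and swings back to +x. An over-centre spring drives it shut below about 1.0, open above (let go past 1.15). Lifting at the pull takes about 5 N at first, falling to none at 1.0
- large_pull (a point): centre of its pull: a wooden barrel, diameter 16, 24 mm long, axis along the hinge, on a stem 10 x 16 mm; pinch its flat ends. On the rest's upper face when folded: 100 mm from the hinge axis along the board, 30 mm above the board's mid-plane, 47 mm above the counter (26 above the upper face). Frame turns with the rest; folded, axes are the stand's
- small_rest (a joint): the smaller stand's back rest, rad: 0 folded flat (as it starts and must stay), 1.92 open

How it is judged:
By the outcome, as a careful person would: the job done as asked, in the order asked, and still so for the second after the job is handed in, with the robot touching nothing.
It also fails if it takes over 38 s, if anything falls off the work surface, if the arm or the gripper's body presses on something with over 40 N, if the wrist force passes 120 N, or if a joint passes its speed limit or range.

## Working session

There is one attempt and no reset: what is moved stays moved. The work goes in short steps, Python scripts to look and compute and a tool call to move; the robot and the scene stay as the last step left them, time stands still between calls to the robot, and variables do not carry over. Pictures are saved under pics/ and viewed, at most 10 in all, crops included, and the job is handed in when it is done.

Besides the shell and the picture viewer there is one more tool, called after ">>>" as name(argument=value, ...) on one line, values as JSON. step_arm: Moves the arm, as the interface text tells. Shifts and turns lie within -1 to 1; 1 stands for 25 mm of shift or 0.12 rad of turn. Its arguments: {"type":"object","properties":{"delta_pos":{"type":"array"},"turn":{"type":"array"},"grip":{"type":"number"},"newtons":{"type":"number"}},"required":["delta_pos","turn"]}

```bash
mkdir -p pics
python3 - <<'E'
from bench import *
import numpy as np, cv2
s=read_state(); print(s['time'],s['ee_pos'],s['eef_rot'],s['width'])
ims=[]
for n in ('top','side'):
    c=camera(n); np.savez(f'{n}0.npz',**c); cv2.imwrite(f'pics/{n}0.png',c['image'][:,:,::-1]); print(n,c['mtx'].tolist(),np.round(c['view'],3).tolist(), c.keys())
E
```

```text
0.0 [ 0.19516968 -0.59336241  0.22174963] [ 9.87401845e-01  1.58231231e-01 -1.42290261e-04 -6.73723414e-04] 0.0870726574796078
top [[415.87321892885495, 0.0, 251.15984973651982], [0.0, 415.87321892885495, 188.43036281562377], [0.0, 0.0, 1.0]] [[-0.027, -0.999, -0.021, -0.073], [0.989, -0.03, 0.146, -0.559], [-0.147, -0.017, 0.989, -0.851], [0.0, 0.0, 0.0, 1.0]] dict_keys(['image', 'z_map', 'mtx', 'view'])
side [[362.54099539742333, 0.0, 255.01800170842785], [0.0, 362.54099539742333, 184.07573063471344], [0.0, 0.0, 1.0]] [[0.957, -0.288, -0.022, -0.539], [0.161, 0.472, 0.867, -0.09], [-0.239, -0.833, 0.499, -0.82], [0.0, 0.0, 0.0, 1.0]] dict_keys(['image', 'z_map', 'mtx', 'view'])
```

View pics/top0.png

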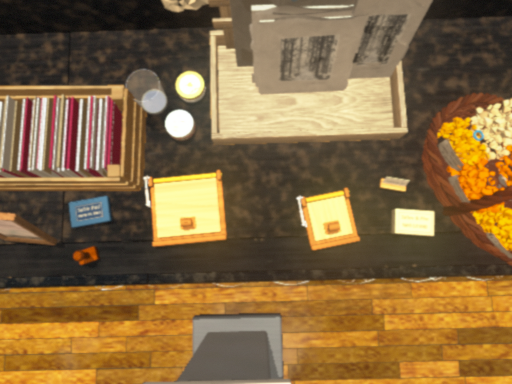

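View pics/side0.png

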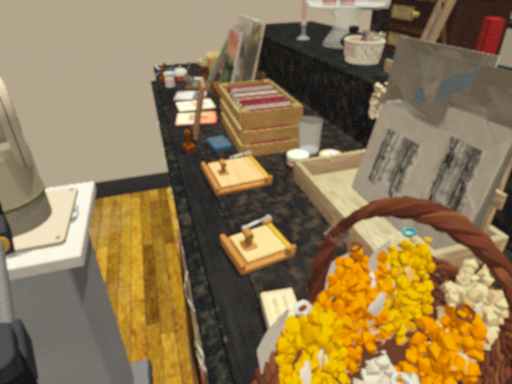

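The top view shows the large stand at about (188,208), its pull at (187,223) and its hinge at the top edge (+x). The small stand is at about (328,220). The side view agrees.

```bash
cat > h.py <<'E'
import numpy as np, cv2
def world(c,uv,z=None):
    """pixel -> world, at plane z or by depth map"""
    K=c['mtx'];V=c['view'];R=V[:3,:3];t=V[:3,3]
    uv=np.atleast_2d(uv).astype(float)
    d=np.c_[(uv[:,0]-K[0,2])/K[0,0],-(uv[:,1]-K[1,2])/K[1,1],-np.ones(len(uv))]
    o=-R.T@t; dw=d@R
    s=(z-o[2])/dw[:,2] if z is not None else c['z_map'][uv[:,1].astype(int),uv[:,0].astype(int)]
    return o+dw*np.reshape(s,(-1,1))
E
python3 - <<'E'
from h import *
c=dict(np.load('top0.npz'))
im=c['image'];hsv=cv2.cvtColor(im,cv2.COLOR_RGB2HSV)
x0,y0,x1,y1=140,165,240,255
r=im[y0:y1,x0:x1]; cv2.imwrite('pics/crop.png',cv2.resize(r[:,:,::-1],None,fx=6,fy=6,interpolation=cv2.INTER_CUBIC))
vv,uu=np.mgrid[y0:y1,x0:x1]; P=world(c,np.c_[uu.ravel(),vv.ravel()])
valid=c['z_map'][y0:y1,x0:x1].ravel()>0
h=hsv[y0:y1,x0:x1].reshape(-1,3)
print('valid',valid.mean(),hsv[208,200],hsv[223,187],hsv[230,154],im[223,187])
z=P[:,2]
print(np.histogram(z[valid],bins=np.arange(-.02,.08,.005)))
m=valid&(z>.04)&(P[:,0]<.62)
print('pull pix',m.sum(),P[m].mean(0),P[m].min(0),P[m].max(0), uu.ravel()[m].min(),uu.ravel()[m].max(),vv.ravel()[m].min(),vv.ravel()[m].max())
# pale board
pale=(h[:,2]>200)&(h[:,1]<150)&(h[:,1]>60)
for nm,mask,zz in (('pale',pale,.021),):
    k=mask.reshape(y1-y0,x1-x0).astype(np.uint8)
    cs,_=cv2.findContours(k,cv2.RETR_EXTERNAL,cv2.CHAIN_APPROX_NONE)
    ct=max(cs,key=cv2.contourArea)[:,0]+[x0,y0]
    w=world(c,ct,zz)[:,:2].astype(np.float32); print(nm,cv2.minAreaRect(w),cv2.boxPoints(cv2.minAreaRect(w)))
E
```

```text
valid 0.996 [ 29  94 254] [ 16 186 240] [ 16 183 246] [240 157  65]
(array([   3,    2,    8, 1993, 1835,   98,  653,  842, 3138,  250,   27,
         10,    1,    8,   64,   17,    0,    0,    0]), array([-2.00000000e-02, -1.50000000e-02, -1.00000000e-02, -5.00000000e-03,
        3.46944695e-18,  5.00000000e-03,  1.00000000e-02,  1.50000000e-02,
        2.00000000e-02,  2.50000000e-02,  3.00000000e-02,  3.50000000e-02,
        4.00000000e-02,  4.50000000e-02,  5.00000000e-02,  5.50000000e-02,
        6.00000000e-02,  6.50000000e-02,  7.00000000e-02,  7.50000000e-02]))
pull pix 90 [0.48836316 0.05011453 0.05309949] [0.48037052 0.03860972 0.04320177] [0.49688349 0.06223904 0.05770718] 180 192 218 226
pale ((0.523032009601593, 0.05407371371984482), (0.11882977187633514, 0.13877013325691223), 4.01092004776001) [[ 0.4589094   0.11913297]
 [ 0.4686159  -0.01929728]
 [ 0.5871546  -0.01098555]
 [ 0.5774481   0.12744471]]
```

View pics/crop.png

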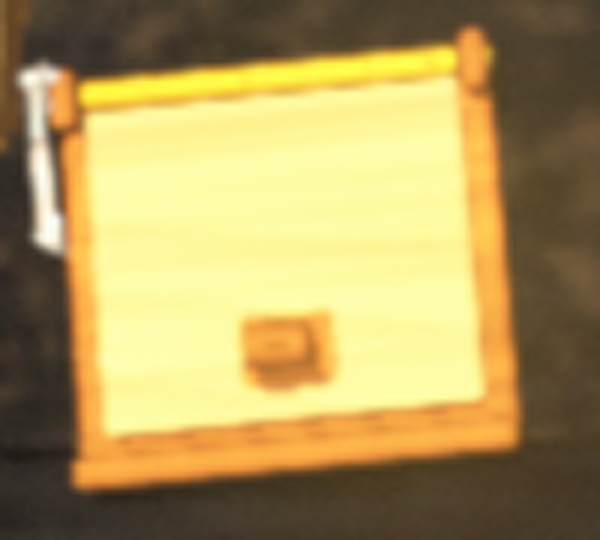

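The crop shows the large stand's barrel at about crop (280,345), with the hinge at the top. It gives a pull of about (0.4885, 0.051) at z 0.055 on top, 100 mm from the hinge line. The yaw is about 0.07 rad and the rest is 139 mm wide, all consistent with the given sizes. Next I'll check obstacle heights.

Run:
```python
from h import *
A=[]
for n in('top','side'):
    c=dict(np.load(n+'0.npz')); vv,uu=np.mgrid[0:384,0:512]; ok=c['z_map'].ravel()>0
    A.append(world(c,np.c_[uu.ravel(),vv.ravel()][ok]))
for n,P in zip(('top','side'),A):
  print(n)
  for y in np.arange(.2,-.65,-.05):
    row=[]
    for x in np.arange(.3,.85,.05):
        m=(P[:,0]>=x)&(P[:,0]<x+.05)&(P[:,1]>=y)&(P[:,1]<y+.05)
        row.append(f'{P[m,2].max()*1000:5.0f}' if m.sum()>3 else '    .')
    print(f'{y:5.2f}',*row)
# pull from the side view: ray height check
P=A[1]; m=(abs(P[:,0]-.488)<.02)&(abs(P[:,1]-.051)<.025)&(P[:,2]>.038); print(m.sum(),P[m].mean(0),P[m].min(0),P[m].max(0))
```

```text
top
 0.20     .     5    19    21    22   151   151   150   152   145     5
 0.15  -129     5     4     5     5   149   147   148   149   145     3
 0.10  -141     5    28    28    25    33     5    90   145   107   107
 0.05     .     5    27    57    27    27     5    39    39   109    33
 0.00  -142     4    26    58    27    28     5    38    38    34    34
-0.05  -133     4    22    28    25    30    26    58    58    58    58
-0.10     .     4     4     5     5     5     5    59    11    12   190
-0.15  -135     4     5     4     5     5     5    60    11    98   234
-0.20  -138     4     4    25    33     5     4    60    11    95   236
-0.25  -143     4    27    56    30     5     5    59    12    96   237
-0.30     .     6    27    57    29    29     5    59    11    93   260
-0.35  -131     4    27    27    22     5     5    60    12    84   259
-0.40  -128     4     5    32    30    44     5    60    11    12   256
-0.45     .     4     5    34    34   118   119   112    61    59   250
-0.50  -141     4    31   211   215   176   196   172   116     4     5
-0.55  -134     
[... 764 characters left out ...]
   9    90   234
-0.25  -145     2    27    55    27     2     3    57     9    90   236
-0.30  -232     2    26    56    28    27     2    58     8    87   274
-0.35  -124     2    26    24    26    26     2    57     9    42   282
-0.40  -131     2     2    30    29     2     .    57     .     .   281
-0.45     .     2    21    32    30     .     .     .    47    57   281
-0.50     .     2    29   189   173   176   194   171   115     1     .
-0.55     .     2   149   240   286   184   195   171   117     .     .
-0.60     .   147   190   191   305   305   192   191   118     .     .
50 [0.48944886 0.04434934 0.05033795] [0.48240726 0.03521005 0.04026732] [0.49707286 0.06214171 0.05578275]
```

>>> step_arm(delta_pos=[[0.5, 1, 0], [0.5, 1, 0], [0.5, 1, 0], [0.5, 1, 0], [0.5, 1, 0], [0.5, 1, 0], [0.5, 1, 0], [0.5, 1, 0], [0.5, 1, 0], [0.5, 1, 0], [0.5, 1, 0], [0.5, 1, 0]], turn=[-0.17, -0.17, -0.17, -0.17, -0.17, -0.17, -0.17, -0.17, -0.17, -0.17, -0.17, -0.17], grip=0)

```text
time: 1.3
ee_pos: [0.3455, -0.2925, 0.2223]
eef_rot: [0.999, 0.036, -0.0, -0.0]
ft_force: [0.2, -0.2, -0.2]
width: 0.0872
grip_force: 0.0
```

Run:
```python
from h import *
for n in('top','side'):
    c=dict(np.load(n+'0.npz')); vv,uu=np.mgrid[0:384,0:512]; ok=c['z_map'].ravel()>0
    P=world(c,np.c_[uu.ravel(),vv.ravel()][ok])
    for x in np.arange(.52,.78,.03):
        m=(P[:,0]>=x)&(P[:,0]<x+.03)&(P[:,1]>.06)&(P[:,1]<.25)&(P[:,2]>.1)&(P[:,2]<.17)
        print(n,round(x,2),m.sum(), np.round(np.percentile(P[m,1],[0,2,5]),3) if m.sum() else '', np.round(P[m,2].max(),3) if m.sum() else '')
```

```text
top 0.52 0  
top 0.55 406 [0.153 0.154 0.154] 0.149
top 0.58 638 [0.152 0.153 0.153] 0.151
top 0.61 695 [0.151 0.152 0.152] 0.151
top 0.64 683 [0.15  0.151 0.151] 0.15
top 0.67 664 [0.15  0.15  0.151] 0.15
top 0.7 737 [0.149 0.149 0.15 ] 0.151
top 0.73 673 [0.096 0.108 0.132] 0.152
top 0.76 40 [0.093 0.094 0.095] 0.109
side 0.52 0  
side 0.55 173 [0.15  0.151 0.152] 0.147
side 0.58 227 [0.148 0.149 0.15 ] 0.149
side 0.61 239 [0.146 0.149 0.149] 0.149
side 0.64 238 [0.145 0.147 0.149] 0.149
side 0.67 228 [0.146 0.147 0.147] 0.149
side 0.7 236 [0.145 0.146 0.146] 0.149
side 0.73 223 [0.094 0.097 0.105] 0.148
side 0.76 36 [0.091 0.091 0.091] 0.141
```

>>> step_arm(delta_pos=[[0.48, 1, 0], [0.48, 1, 0], [0.48, 1, 0], [0.48, 1, 0], [0.48, 1, 0], [0.48, 1, 0], [0.48, 1, 0], [0.48, 1, 0], [0.48, 1, 0], [0.48, 1, 0], [0.48, 1, 0], [0.45, 1, 0]], turn=[0, 0, 0, 0, 0, 0, 0, 0, 0, 0, 0, 0])

```text
time: 2.5
ee_pos: [0.4888, 0.0073, 0.2224]
eef_rot: [0.999, 0.036, -0.0, 0.0]
ft_force: [0.4, -1.0, -0.3]
width: 0.0874
grip_force: 0.0
```

>>> step_arm(delta_pos=[[0, 0.87, 0], [0, 0.87, -0.5], [0, 0, -0.8], [0, 0, -0.8], [0, 0, -0.8], [0, 0, -0.5], [0, 0, 0], [0, 0, 0]], turn=[0, 0, 0, 0, 0, 0, 0, 0])

```text
time: 3.3
ee_pos: [0.4887, 0.0499, 0.138]
eef_rot: [0.999, 0.037, 0.0, -0.0]
ft_force: [-0.3, 0.1, 0.2]
width: 0.0872
grip_force: 0.0
```

Run:
```python
from bench import *
from h import *
s=read_state(); print(s['time'],s['ee_pos'],s['eef_rot'],s['joint_positions'])
c=camera('wrist'); np.savez('wrist1.npz',**c); cv2.imwrite('pics/w1.png',c['image'][:,:,::-1])
vv,uu=np.mgrid[0:384,0:512]; ok=c['z_map'].ravel()>0
P=world(c,np.c_[uu.ravel(),vv.ravel()][ok])
m=(abs(P[:,0]-.4885)<.025)&(abs(P[:,1]-.051)<.03)&(P[:,2]>.043)&(P[:,2]<.075)
Q=P[m]; print(m.sum(),np.percentile(Q,[1,50,99],axis=0)); print(cv2.minAreaRect(Q[:,:2].astype(np.float32)))
```

```text
3.3 [0.48872632 0.04985596 0.13801588] [ 9.99333612e-01  3.65010489e-02  4.34157490e-05 -5.59047747e-05] [ 0.48293143  0.1723734  -0.72876791  1.88213787  0.12633802  1.13326982
 -1.78995548]
557 [[0.48059404 0.03988002 0.04682399]
 [0.48950574 0.05149372 0.05304788]
 [0.49560043 0.06310291 0.05528906]]
((0.4877564311027527, 0.051339972764253616), (0.015178075060248375, 0.023509852588176727), 4.27625036239624)
```

View pics/w1.png

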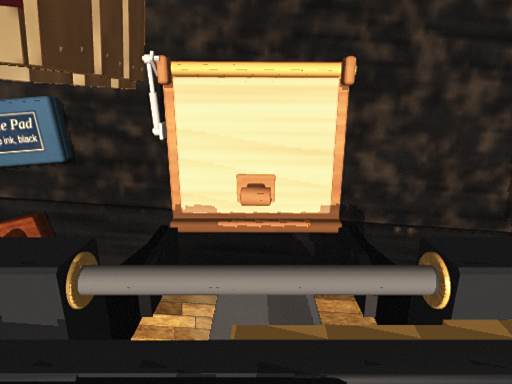

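The wrist view shows the barrel at (256,196), centred on the board. It measures (0.488, 0.0514) with yaw 0.075, matching the tool. Now I'll descend and grip.

>>> step_arm(delta_pos=[[0, 0.06, -0.7], [0, 0, -0.8], [0, 0, -0.8], [0, 0, -0.7], [0, 0, -0.5], [0, 0, -0.4], [0, 0, -0.26], [0, 0, 0]], turn=[0, 0, 0, 0, 0, 0, 0, 0])

```text
time: 4.15
ee_pos: [0.4884, 0.0513, 0.0333]
eef_rot: [0.999, 0.036, -0.0, 0.0]
ft_force: [-0.1, -1.0, -0.0]
width: 0.0871
grip_force: 0.0
```

>>> step_arm(delta_pos=[[0, 0, 0], [0, 0, 0], [0, 0, 0], [0, 0, 0], [0, 0, 0], [0, 0, 0], [0, 0, 0], [0, 0, 0]], turn=[0, 0, 0, 0, 0, 0, 0, 0], grip=1, newtons=25)

```text
time: 4.95
ee_pos: [0.4886, 0.0513, 0.0336]
eef_rot: [0.999, 0.036, -0.0, 0.0]
ft_force: [0.4, 0.3, 0.6]
width: 0.0309
grip_force: 0.0
```

>>> step_arm(delta_pos=[[0, 0, 0], [0, 0, 0], [0, 0, 0], [0, 0, 0]], turn=[0, 0, 0, 0])

```text
time: 5.35
ee_pos: [0.4885, 0.0515, 0.0336]
eef_rot: [0.999, 0.037, 0.0, -0.0]
ft_force: [-0.1, 1.8, -0.2]
width: 0.0236
grip_force: 25.0
```

Run:
```python
import numpy as np
yaw=.0745; th=np.linspace(0,1.85,25); a=np.arctan2(30,-100)-th
p=np.hypot(30,100)*np.c_[np.cos(a),np.sin(a)]
d=np.diff(p,axis=0)/25
for t,(x,z) in zip(th[1:],d): print(round(t,2),[round(x*np.cos(yaw),2),round(x*np.sin(yaw),2),round(z,2)])
```

```text
0.08 [np.float64(0.1), np.float64(0.01), np.float64(0.3)]
0.15 [np.float64(0.13), np.float64(0.01), np.float64(0.3)]
0.23 [np.float64(0.15), np.float64(0.01), np.float64(0.28)]
0.31 [np.float64(0.17), np.float64(0.01), np.float64(0.27)]
0.39 [np.float64(0.19), np.float64(0.01), np.float64(0.26)]
0.46 [np.float64(0.21), np.float64(0.02), np.float64(0.24)]
0.54 [np.float64(0.23), np.float64(0.02), np.float64(0.23)]
0.62 [np.float64(0.25), np.float64(0.02), np.float64(0.21)]
0.69 [np.float64(0.26), np.float64(0.02), np.float64(0.19)]
0.77 [np.float64(0.27), np.float64(0.02), np.float64(0.17)]
0.85 [np.float64(0.29), np.float64(0.02), np.float64(0.15)]
0.92 [np.float64(0.3), np.float64(0.02), np.float64(0.12)]
1.0 [np.float64(0.31), np.float64(0.02), np.float64(0.1)]
1.08 [np.float64(0.31), np.float64(0.02), np.float64(0.08)]
1.16 [np.float64(0.32), np.float64(0.02), np.float64(0.05)]
1.23 [np.float64(0.32), np.float64(0.02), np.float64(0.03)]
1.31 [np.float64(0.32), np.float64(0.02), np.float64(0.0)]
1.39 [np.float64(0.32), np.float64(0.02), np.float64(-0.02)]
1.46 [np.float64(0.32), np.float64(0.02), np.float64(-0.05)]
1.54 [np.float64(0.31), np.float64(0.02), np.float64(-0.07)]
1.62 [np.float64(0.31), np.float64(0.02), np.float64(-0.1)]
1.7 [np.float64(0.3), np.float64(0.02), np.float64(-0.12)]
1.77 [np.float64(0.29), np.float64(0.02), np.float64(-0.14)]
1.85 [np.float64(0.28), np.float64(0.02), np.float64(-0.16)]
```

Gripped (23.6 mm). Raise along the arc.

>>> step_arm(delta_pos=[[0.1, 0.01, 0.3], [0.13, 0.01, 0.3], [0.15, 0.01, 0.28], [0.17, 0.01, 0.27], [0.19, 0.01, 0.26], [0.21, 0.02, 0.24]], turn=[0, 0, 0, 0, 0, 0])

```text
time: 5.95
ee_pos: [0.5122, 0.0532, 0.0753]
eef_rot: [0.999, 0.037, -0.001, 0.0]
ft_force: [-2.2, 3.2, -4.4]
width: 0.0236
grip_force: 25.0
```

>>> step_arm(delta_pos=[[0.23, 0.02, 0.23], [0.25, 0.02, 0.21], [0.26, 0.02, 0.19], [0.27, 0.02, 0.17], [0.29, 0.02, 0.15], [0.3, 0.02, 0.12], [0.31, 0.02, 0.1], [0.31, 0.02, 0.08], [0.32, 0.02, 0.05]], turn=[0, 0, 0, 0, 0, 0, 0, 0, 0])

```text
time: 6.85
ee_pos: [0.577, 0.0578, 0.1079]
eef_rot: [0.999, 0.037, 0.001, -0.0]
ft_force: [-2.5, 4.1, 2.6]
width: 0.0235
grip_force: 25.0
```

>>> step_arm(delta_pos=[[0.32, 0.02, 0.03], [0.32, 0.02, 0], [0.32, 0.02, -0.02], [0.32, 0.02, -0.05], [0.31, 0.02, -0.07], [0.31, 0.02, -0.1], [0.3, 0.02, -0.12], [0.29, 0.02, -0.14], [0.28, 0.02, -0.16], [0, 0, 0]], turn=[0, 0, 0, 0, 0, 0, 0, 0, 0, 0])

```text
time: 7.85
ee_pos: [0.6473, 0.0628, 0.0915]
eef_rot: [0.999, 0.037, 0.002, -0.001]
ft_force: [4.1, 5.1, 2.7]
width: 0.0237
grip_force: 25.0
```

Run:
```python
from bench import *
import cv2
c=camera('side'); cv2.imwrite('pics/s2.png',cv2.resize(c['image'][60:300,100:420,::-1],None,fx=2.4,fy=2.4))
```

```text
(no output)
```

View pics/s2.png

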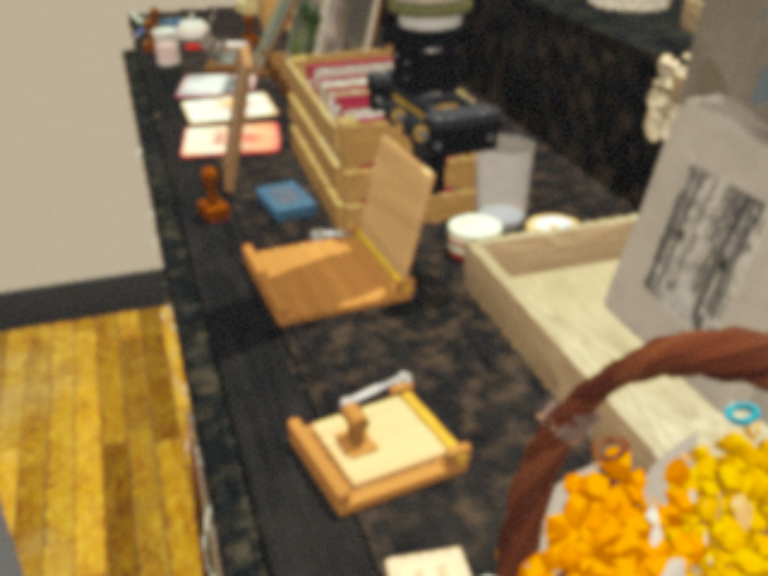

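The large rest stands leaning back at about crop (400,200), still held from behind. The small stand, at (380,440), is still folded. Now I'll release and withdraw.

>>> step_arm(delta_pos=[[0, 0, 0], [0, 0, 0], [0, 0, 0], [0, 0, 0], [0, 0, 0]], turn=[0, 0, 0, 0, 0], grip=0.4)

```text
time: 8.4
ee_pos: [0.6451, 0.0616, 0.0915]
eef_rot: [0.999, 0.036, -0.0, 0.0]
ft_force: [0.2, -1.0, 0.1]
width: 0.0505
grip_force: 0.1
```

>>> step_arm(delta_pos=[[0.2, 0, 0.1], [0.2, 0, 0.3], [0, 0, 0.6], [0, 0, 0.8], [0, 0, 1], [0, 0, 1], [0, 0, 1], [0, 0, 1], [0, 0, 0]], turn=[0, 0, 0, 0, 0, 0, 0, 0, 0])

```text
time: 9.3
ee_pos: [0.6566, 0.0628, 0.2421]
eef_rot: [0.999, 0.037, 0.003, -0.0]
ft_force: [-0.6, 0.7, -0.4]
width: 0.0524
grip_force: 0.0
```

Run:
```python
from bench import *
from h import *
c=camera('side'); cv2.imwrite('pics/s3.png',cv2.resize(c['image'][60:300,100:420,::-1],None,fx=2.4,fy=2.4))
vv,uu=np.mgrid[0:384,0:512]; ok=c['z_map'].ravel()>0
P=world(c,np.c_[uu.ravel(),vv.ravel()][ok])
m=(P[:,0]>.56)&(P[:,0]<.65)&(P[:,1]>0)&(P[:,1]<.11)&(P[:,2]>.04)&(P[:,2]<.128)
Q=P[m]; x=Q[:,0]*np.cos(.0745)+Q[:,1]*np.sin(.0745)
f=np.polyfit(Q[:,2],x,1); print(m.sum(),'tilt past upright deg',np.degrees(np.arctan(f[0])))
```

```text
663 tilt past upright deg 19.9247368154444
```

View pics/s3.png

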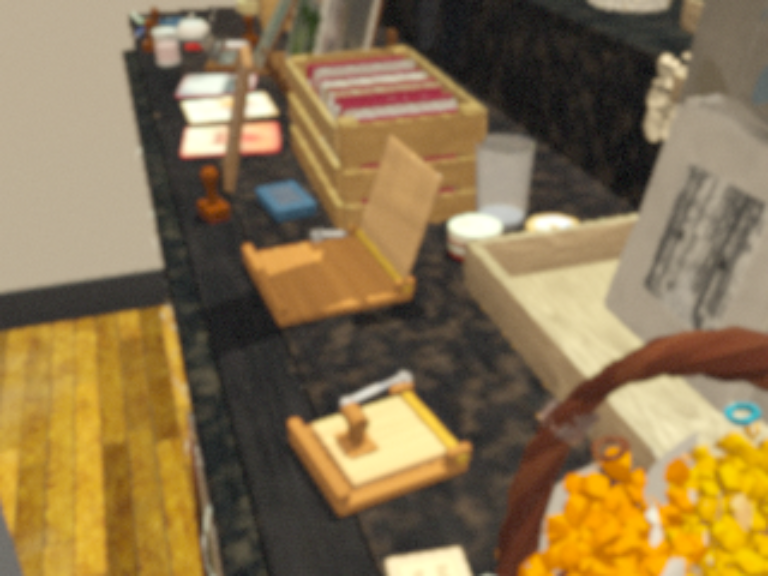

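The rest, at about crop (400,200), stands open by itself at 19.9° past upright. The gripper is clear, and the small stand, at (380,440), is still folded.

```bash
python3 -c "
from bench import *
print(close_job())"
```

```text
the job is handed in; nothing more can be done
None
```

The large stand is fully open and holding by itself, about 20° past upright; the small stand is still folded, the arm is clear, and the job was handed in at about 9.4 s.

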